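# Fetch stray squashes from under the pantry shelf and close them in the crate

### The job

Some small squashes have strayed deep under the low shelf: take the reacher, squeeze its trigger to close its jaws on each one and draw it out from under the shelf (do not touch them with the gripper while they are under there). Then set every squash gently upright in the open crate and only after that lower the crate's holed cover board over the two pins until it lies flush on the rim. Leave the reacher lying flat on the table with its trigger released, and leave the other things alone.

Things in the scene. Friction and masses are not known exactly. Their poses are not given: they have to be found in the camera images.
- shelf: Fixed low shelf of four 22 mm slats at the robot's left, 420 mm long (own x), 185 deep (own y). Origin: on the table at the middle of its open front edge; own +y points into the low gap under the slats. Slats' underside 100 above the table, top 118. Legs 20 x 25 at own x +-200; a 25 high rail closes the back at own y 166 to 178. Under the shelf means own y > 0.
- squash_a: Small dark green squat squash, upright round body 56 mm across (straight sides 12 to 36 above its base), 58 high with a thin stem, flat base, 0.1 to 0.2 kg. Origin: centre of the base; own z up. Starts standing on the table under the shelf, at own y 85 to 110 of the shelf, at least 93 between axes. May be absent.
- squash_b: Small dark green squat squash, upright round body 56 mm across (straight sides 12 to 36 above its base), 58 high with a thin stem, flat base, 0.1 to 0.2 kg. Origin: centre of the base; own z up. Starts standing on the table under the shelf, at own y 85 to 110 of the shelf, at least 93 between axes. May be absent.
- squash_c: Small dark green squat squash, upright round body 56 mm across (straight sides 12 to 36 above its base), 58 high with a thin stem, flat base, 0.1 to 0.2 kg. Origin: centre of the base; own z up. Starts standing on the table under the shelf, at own y 85 to 110 of the shelf, at least 93 between axes. May be absent.
- reacher: Loose pick-up reacher, lying flat, 0.3 kg. Origin: underside of the handle's middle, near its balance point; own +x to the jaws, z up. Handle: two upright parallel bars along own x, 110 mm long, 10 thick, 1 to 45 high, outer faces at own y -31 (fixed bar) and +31 (trigger bar). Take it across both. Frame from x -79 to 79, head 70 wide at x 160 to 184, jaw tips at x 258.
- trigger (a joint): Travel of the reacher's trigger bar towards the fixed bar, m: 0 free, 0.020 fully in. Spring 12 N at 0, 18 N at 0.020. At 57 to 58 mm over the bars (travel 0.004 to 0.005) it is held firmly and the jaws stay open; squeezing on closes them (parallel, 60 mm apart, at 0.012). On a squash it stalls near 0.013; a grip of some 40 N holds well.
- jaw_mid (a point): Point midway between the reacher's jaws, at own x 226 mm of the reacher, 23 above its underside: bring a squash's axis here, then squeeze. Trigger free, the jaws stand about 107 apart at the tips and 88 here; at travel 0.005 about 90 and 76.
- jaw_left: The reacher's jaw on its own +y side: upright plate 85 mm long, 22 to 26 high (10 to 36 above the underside), about 8 thick, no lip at the tip. Origin on its hinge at the head.
- jaw_right: The reacher's jaw on its own -y side, 85 mm long, like the other. Origin on its hinge at the head.
- crate: Fixed open wooden crate, 260 mm (own x) x 136 (own y), rim 70 high. Origin: centre of the underside; z up. Inside 200 x 116, floor 8 above the table: room for three squashes in a row along own x, 62 apart. Two locating pins 10 across stand on the end walls at own x +-117, y 0, from the rim (70) up to 90, the top 7 tapered.
- lid: Loose plywood cover board of the crate, 260 mm (own x) x 136 (own y) x 10, 0.3 kg, flat on the table. Origin: centre of the underside; z up. Two through holes 14 across at own x +-117, y 0. Solid bar handle on top along own x, 100 long, 16 wide, 10 to 44 above the underside. Flush, its origin is 70 above the crate's. Either way round fits.
- butternut_a: Bystander, leave alone: pear-shaped squash standing upright, 88 wide, 160 high (mm). Origin: centre of the base.
- jar: Bystander, leave alone: glass jar with steel lid, 72 across, 90 high (mm). Origin: centre of the base.
- cork_pot: Bystander, leave alone: cork cylinder standing on top of the shelf, 70 across, 60 high (mm). Origin: centre of the base.
Things that resemble listed ones, but are neither listed nor needed, are in the scene too. Leave any purple look-alike of the squash_b alone. Leave any blue look-alike of the squash_c alone.

How it is judged:
By the outcome, as a careful person would: the job done as asked, in the order asked, and still so for the second after the job is handed in, with the robot touching nothing.
Of squash_a, squash_b, squash_c only 2 to 3 are there at a start; the rules pass over those that are not, and their reading is None.
At some moment in a run one of lid, reacher may be knocked a few centimetres aside while the robot is not near it.
It also fails if it takes over 210 s, if anything falls off the work surface, if the arm or the gripper's body presses on something with over 40 N, if the wrist force passes 120 N, or if a joint passes its speed limit or range.

### The arm

A 6-joint arm with a two-finger parallel gripper is mounted at the origin on the work surface. World frame = base frame: x ahead of the robot, y to its left, z up, the work surface at z = 0. Lengths are in m, angles in rad, forces in N, time in s.
With the tool pointing down it reaches from about 0.35 to 0.975 m from the base axis. Payload 4.9 kg.
Tool frame: the origin (TCP) lies at the very end of the fingers, on their centre line; the grasp point (between the pads) lies 19 mm behind it (pinch_z is the distance from the TCP to the grasp point, in m); z points along the fingers, y is the line along which they close (so a half turn about z gives the same grasp; the last joint's range is limited). The gripper opens to 85 mm and grips with 20 to 120 N. Pads are 22 mm wide; open, the fingers measure 114 mm over their backs; the gripper's body (76 mm by 85 mm) begins 54 mm behind the grasp point. The pads swing forward as they close: fully open they stand 13 mm farther back than shut.
Start: joints at [-1.252, 0.053, 1.613, -0, 1.476, -0.119], TCP at [0.265, -0.566, 0.231] pointing down, gripper open.
Joint ranges: [-3.01, 3.01], [-1.01, 2.22], [0.06, 2.58], [-1.02, 4.17], [0.09, 2.62], [-3.14, 3.14]. Speed limits (rad/s): [2.57, 2.57, 3.14, 3.14, 3.14, 3.14].

### API

Orientations are given as a unit quaternion [w, x, y, z].
In Python, from plant import * gives the robot as it stands. The module is installed in compiled form; this text tells all that it offers.
- The arm moves only by the tool play_rows, never from a script. Its arguments are lists of equal length, an entry for each row: "linear": the shift along the world's x, y, z in m, a list of three; "turn": the turn about the world's z in degrees. A call has 1 to 8 rows; each row shifts and turns the commanded pose from where the row before left it; what a row does not reach is not made up. A row lasts 1/8 s, in which the tool goes at most 62.5 mm and 10.7 degrees, less where a joint would pass 70% of its speed; a pose out of reach is approached as far as the arm can. A call is refused whole if a number of a shift passes 0.0625 or a number of a turn 10.7, either way. A call with a gripper value outside its range is refused whole. "hand" is the finger opening in m, from 0 to 0.0854, set as the call begins (left out, the last holds). The fingers move at their own pace and stop on an object; the grip force is fixed at half the most. Time passes only in rows, so rows that do not move let the fingers close. It gives the time, the measured TCP pose, the force, the opening and the grip force at its end, in the units of the state.
- state(): the state, without advancing time (a new reading comes with each control period).
- grab_frame(name): name is "side" or "top"; returns the picture (480x640x3 uint8, red, green, blue); there is no depth.
- camera_info(name): a dict with "camera_matrix" (3x3 intrinsics, pixels), "origin" and "attitude" of the camera in the world. Camera axes: x right, y down, z forward; pixel columns grow to the right and rows downward; lengths in m; the calibration is good to about 2 mm. A picture is of the moment at which its call begins. camera_info takes no time and is no camera call.
- job_done(): hands the job in; it is judged then, once.
Trained networks look in the newest picture that a camera, given by its name, has taken for a name from the list of things; names that differ only in an ending like _2 or _b are one class to them, and where a whole thing is asked for, a point or a joint stands for the part that bears it (a point fixed in the world has none). Each returns a list of dicts, best first, with "p" (0 to 1); they miss things now and then, are a little off and sometimes report something else, mostly with a low value. They report only what shows in the picture. A call takes as long as a camera call. They do not tell look-alikes from the thing itself.
- trace(camera, thing): "region" (480x640 bool, what is visible of it) and "location" ([column, row] in pixels, amid what is visible of it).
The state is a dict: "time": time; "joint_pos": joint angles; "joint_vel": joint speeds; "joint_efforts": joint torques, N m; "tool_pos": TCP position; "tool_rot": TCP orientation; "contact_force": force on the tool from outside, world axes, zero at the start; "ft_torque": the same for the moment, N m; "gripper_width": opening from 0.0 (shut) to 1.0 (fully open); "grasp_force": force on a finger pad.
Only numpy, scipy, OpenCV 4.12 (cv2) and the standard library are available. Lean on these libraries where they do the work, as an engineer would, in place of code of your own. Each camera call takes 0.05 s, during which the arm holds its last target. There are 200 camera calls.

## Working session

There is one attempt and no reset: what is moved stays moved. The work goes in short steps, Python scripts to look and compute and a tool call to move; the robot and the scene stay as the last step left them, time stands still between calls to the robot, and variables do not carry over. Pictures are saved under pics/ and viewed, at most 14 in all, crops included, and the job is handed in when it is done.

Besides the shell and the picture viewer there is one more tool, called after "Request:" as a command line: name --pt "numbers of a row" for each row, then --argument value for the rest. play_rows: Moves the arm, as the interface text tells. Its arguments: {"type":"object","properties":{"linear":{"type":"array","items":{"type":"array","items":{"type":"number"}}},"turn":{"type":"array","items":{"type":"number"}},"hand":{"type":"number"}},"required":["linear","turn"]}

```bash
mkdir -p pics; python3 - <<'E'
from plant import *
import cv2,numpy as np
for n in("side","top"):
    i=camera_info(n);print(n,i)
    f=grab_frame(n);cv2.imwrite(f"pics/{n}0.png",f[:,:,::-1])
s=state();print(s)
E
```

```text
side {'camera_matrix': array([[502.05129933,   0.        , 327.21204096],
       [  0.        , 502.05129933, 241.61244454],
       [  0.        ,   0.        ,   1.        ]]), 'origin': array([1.44099356, 0.34196744, 0.83378799]), 'attitude': array([-0.25389434,  0.50866103,  0.74268935, -0.35385612])}
top {'camera_matrix': array([[507.95278703,   0.        , 328.9241899 ],
       [  0.        , 507.95278703, 240.41983745],
       [  0.        ,   0.        ,   1.        ]]), 'origin': array([0.36090926, 0.04369996, 1.64139009]), 'attitude': array([-0.04175295,  0.70721833, -0.70435059,  0.04460014])}
{'time': 0.1, 'joint_pos': array([-1.25197860e+00,  5.32702826e-02,  1.61416565e+00, -7.82216963e-06,
        1.47598249e+00, -1.18993890e-01]), 'joint_vel': array([-0.00104381, -0.00012633, -0.00255299,  0.0007779 , -0.00045577,
       -0.00063285]), 'joint_efforts': array([ 3.00138026e-04, -3.94900811e+01, -3.71365178e+01, -9.20293201e-05,
        3.85876803e-03, -9.52222365e-06]), 'tool_pos': array([ 0.26479834, -0.56551218,  0.23019335]), 'tool_rot': array([-9.07943459e-04,  9.76135163e-01,  2.17161946e-01, -9.49301215e-05]), 'contact_force': array([-0.14941968, -0.20030096, -0.08281432]), 'ft_torque': array([-0.01914263,  0.0426534 , -0.00392534]), 'grasp_force': 0.0, 'gripper_width': 1.000058846899273}
```

View pics/side0.png

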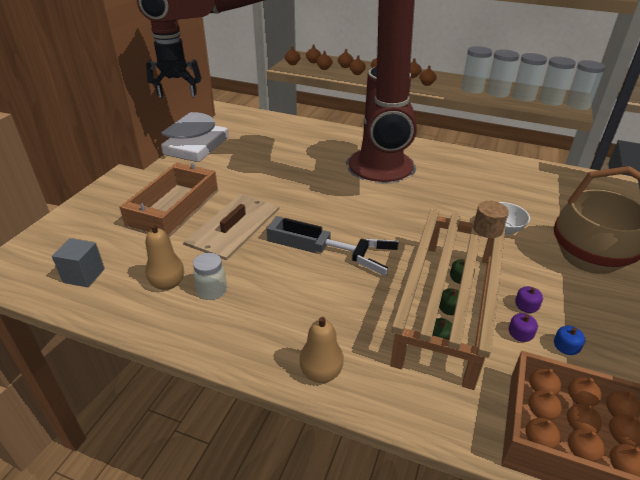

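View pics/top0.png

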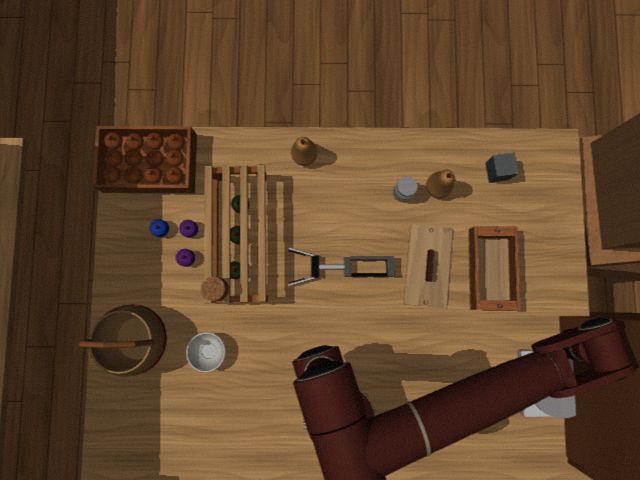

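```bash
cat > h.py <<'E'
from plant import *
import cv2,numpy as np
from scipy.optimize import minimize
from scipy.spatial.transform import Rotation as R
CI={n:camera_info(n) for n in("side","top")}
def proj(n,P):
    c=CI[n];q=c["attitude"];M=R.from_quat([q[1],q[2],q[3],q[0]]).as_matrix()
    p=(np.asarray(P)-c["origin"])@M;return (p[:,:2]/p[:,2:])*np.diag(c["camera_matrix"])[:2]+c["camera_matrix"][:2,2]
def ray(n,uv,z):
    c=CI[n];q=c["attitude"];M=R.from_quat([q[1],q[2],q[3],q[0]]).as_matrix()
    d=M@np.linalg.solve(c["camera_matrix"],[*uv,1]);o=c["origin"];return (o+d*(z-o[2])/d[2])[:2]
def box(x0,x1,y0,y1,z0,z1):
    return np.array([[x,y,z] for x in(x0,x1) for y in(y0,y1) for z in(z0,z1)])/1000
S=4
def sil(n,parts,p):
    x,y,a=p;m=np.zeros((480*S,640*S),np.uint8);c,s=np.cos(a),np.sin(a)
    for b in parts:
        q=b@np.array([[c,s,0],[-s,c,0],[0,0,1]])+[x,y,0]
        cv2.fillConvexPoly(m,cv2.convexHull(np.round(proj(n,q)*S+S/2).astype(np.int32)),1)
    return cv2.resize(m.astype(np.float32),(640,480),interpolation=cv2.INTER_AREA)
def ring(r,z):
    t=np.arange(0,6.28,.3);return np.c_[r*np.cos(t),r*np.sin(t),0*t+z]/1000
SQ=[np.vstack([ring(20,0),ring(28,12),ring(28,36),ring(18,46)])]
LID=[box(-130,130,-68,68,0,10),box(-50,50,-8,8,10,44)]
CRATE=[box(-130,130,-68,68,0,70)]
def fit(masks,parts,p0,d=(.02,.02,.1)):
    def f(p):
        e=0
        for n,m in masks.items():
            s=sil(n,parts,p);e+=1-np.minimum(s,m).sum()/np.maximum(s,m).sum()
        return e
    p0=np.array(p0,float);sx=np.vstack([p0]+[p0+np.eye(3)[i]*d[i] for i in range(3)])
    r=minimize(f,p0,method="Nelder-Mead",options=dict(initial_simplex=sx,xatol=2e-4,fatol=1e-5,maxfev=250));return r.x,r.fun
def masks(thing,cams=("side","top")):
    o={}
    for n in cams:
        grab_frame(n);t=trace(n,thing)
        if t: o[n]=t[0]["region"].astype(np.float32);print(thing,n,[(round(k["p"],2),np.round(k["location"]).tolist(),int(k["region"].sum())) for k in t[:5]])
        else: print(thing,n,"none")
    return o
E
cat > m1.py <<'E'
from h import *
m=masks("lid");print("lid",fit(m,LID,[*ray("top",(430,265),.01),np.pi/2*0]))
m=masks("crate");print("crate",fit(m,CRATE,[*ray("top",(495,268),.03),0]))
m=masks("reacher");np.save("reach.npy",np.stack([m[k] for k in m]));
m=masks("shelf");np.save("shelf.npy",np.stack([m[k] for k in m]))
masks("squash_a")
f={n:grab_frame(n) for n in("side","top")}
a=f["top"][150:320,190:420];cv2.imwrite("pics/c1.png",cv2.resize(a,None,fx=3.4,fy=3.4,interpolation=cv2.INTER_CUBIC)[:,:,::-1])
np.savez("f.npz",**f)
for px in((345,258),(345,277),(395,258),(395,277)):print(px,ray("top",px,.045))
print("jaw tips",ray("top",(289,249),.03),ray("top",(289,285),.03))
E
python3 m1.py
```

```text
lid side [(0.81, [230.0, 224.0], 3017), (0.44, [314.0, 242.0], 2545)]
lid top [(0.64, [425.0, 263.0], 3391)]
lid (array([ 0.4811518 , -0.28138508, -0.10238222]), np.float64(0.08162373304367065))
crate side [(0.58, [168.0, 198.0], 4215)]
crate top [(0.72, [491.0, 267.0], 4148)]
crate (array([ 0.47098614, -0.4814551 , -0.01058091]), np.float64(0.11170566082000732))
reacher side [(0.62, [313.0, 244.0], 2602), (0.6, [382.0, 244.0], 241)]
reacher top [(0.72, [343.0, 265.0], 1025)]
shelf side [(0.73, [456.0, 304.0], 7880), (0.54, [381.0, 243.0], 270)]
shelf top [(0.78, [233.0, 224.0], 5630)]
squash_a side [(0.88, [440.0, 328.0], 311), (0.65, [447.0, 301.0], 385), (0.64, [457.0, 270.0], 258), (0.61, [529.0, 300.0], 598), (0.6, [524.0, 330.0], 665)]
squash_a top [(0.8, [160.0, 230.0], 285), (0.71, [234.0, 235.0], 173), (0.62, [190.0, 257.0], 271), (0.54, [235.0, 270.0], 192), (0.51, [236.0, 203.0], 150)]
(345, 258) [ 0.50134025 -0.01327262]
(345, 277) [ 0.44150318 -0.01326928]
(395, 258) [ 0.5019992  -0.17103333]
(395, 277) [ 0.44213402 -0.17031128]
jaw tips [0.53070374 0.1647702 ] [0.41629409 0.16323944]
```

View pics/c1.png

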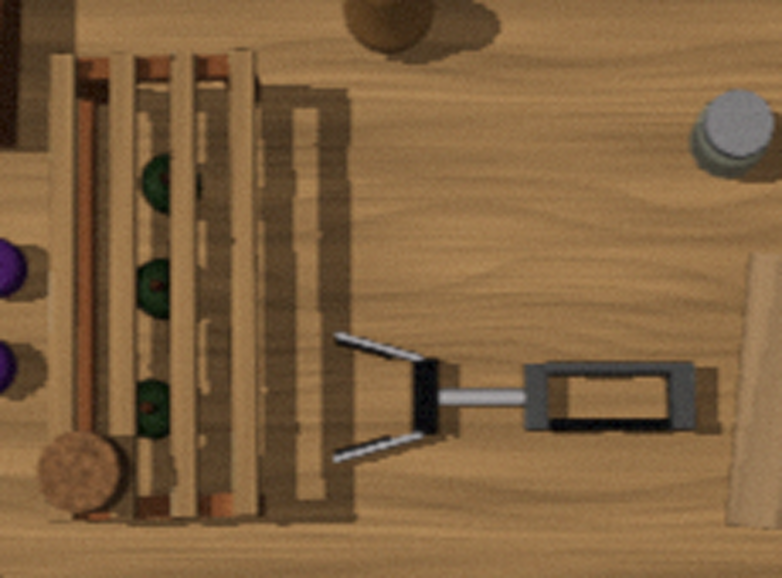

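```bash
cat > m2.py <<'E'
from h import *
r=np.load("reach.npy");s=np.load("shelf.npy");f=np.load("f.npz")
RE=[box(-79,79,-31,31,1,45),box(79,160,-5,5,15,30),box(160,184,-35,35,5,40),
 np.array([[184,y,z] for y in(28,35) for z in(10,36)]+[[258,y,z] for y in(54,61) for z in(10,36)])/1000]
RE.append(RE[3]*[1,-1,1])
# frame only: the hole shows table through; fit top mask with hole filled
m=cv2.morphologyEx(r[1],cv2.MORPH_CLOSE,np.ones((3,3)));cn,_=cv2.findContours(m.astype(np.uint8),0,1);mm=np.zeros((480,640),np.uint8);cv2.drawContours(mm,cn,-1,1,-1)
print("reacher",fit({"top":mm.astype(np.float32)},RE,[.4715,-.092,np.pi/2]))
SH=[box(-210,210,a,a+22,100,118) for a in(0,54.3,108.7,163)]
p,e=fit({"top":s[1]},SH,[.45,.16,0]);print("shelf",p,e)
g={}
for n in f:
    h=cv2.cvtColor(f[n],cv2.COLOR_RGB2HSV);g[n]=((h[...,0]>45)&(h[...,0]<85)&(h[...,1]>80)).astype(np.float32);print(n,g[n].sum())
sh={"side":s[0],"top":s[1]}
lab={"top":[(236,203),(234,235),(235,270)],"side":[(440,328),(447,301),(457,270)]}
cs=np.array([ray("top",(u,v),.03) for u,v in lab["top"]])
for i in range(3):
    mk={}
    for n in g:
        yy,xx=np.mgrid[:480,:640];d=[np.hypot(xx-u,yy-v) for u,v in lab[n]]
        mk[n]=g[n]*(np.argmin(d,0)==i)*(d[i]<25)
    def cost(q):
        e=0
        for n in g:
            w=sil(n,SQ,[*q,0]);e+=(mk[n]*(1-w)).sum()+.5*(w*(1-g[n])*(1-cv2.dilate(sh[n],np.ones((5,5))))).sum()
        return e
    b=min(((cost((cs[i][0]+a,cs[i][1]+b)),a,b) for a in np.arange(-.012,.013,.004) for b in np.arange(-.024,.025,.004)))
    q=minimize(cost,cs[i]+b[1:],method="Nelder-Mead",options=dict(initial_simplex=cs[i]+np.array(b[1:])+[[0,0],[.004,0],[0,.004]])).x
    c,s_=np.cos(p[2]),np.sin(p[2]);dl=q-p[:2]
    print("squash",q,"own",c*dl[0]+s_*dl[1],-s_*dl[0]+c*dl[1],cost(q),[mk[n].sum() for n in g])
E
python3 m2.py
```

```text
reacher (array([ 0.47593343, -0.08810801,  1.57098923]), np.float64(0.12227058410644531))
shelf [0.5754561  0.1787994  0.02702273] 0.5230153799057007
side 718.0
top 281.0
squash [0.67875131 0.32323183] own 0.1071599760479249 0.14158871573825002 31.125 [np.float32(222.0), np.float32(64.0)]
squash [0.57789465 0.33057557] own 0.006538560296711083 0.15165486629168393 43.71875 [np.float32(300.0), np.float32(86.0)]
squash [0.46384076 0.33947603] own -0.1072332033103364 0.16363374687778298 31.03125 [np.float32(196.0), np.float32(90.0)]
```

```bash
python3 - <<'E'
from h import *
C=lambda u,v:(190+u/3.4-.35,150+v/3.4-.35)
for k in((233,50),(252,50),(235,515),(257,515),(50,55),(58,430)):print("slat",k,ray("top",C(*k),.118))
for k in((168,180),(157,287),(150,405)):print("stem",ray("top",C(*k),.053))
print("sq1 body",ray("top",C(171,184),.03))
f=np.load("f.npz")
a=f["side"][220:400,380:520];cv2.imwrite("pics/c2.png",cv2.resize(a,None,fx=3.3,fy=3.3,interpolation=cv2.INTER_CUBIC)[:,:,::-1])
E
```

```text
slat (233, 50) [0.78282451 0.25644456]
slat (252, 50) [0.78291019 0.23926281]
slat (235, 515) [0.36509335 0.24601875]
slat (257, 515) [0.3651668  0.22677123]
slat (50, 55) [0.77736078 0.4216911 ]
slat (58, 430) [0.43878342 0.40325721]
stem [0.67584882 0.32363597]
stem [0.57491981 0.33127128]
stem [0.46540772 0.33484291]
sq1 body [0.67656812 0.32475072]
```

View pics/c2.png

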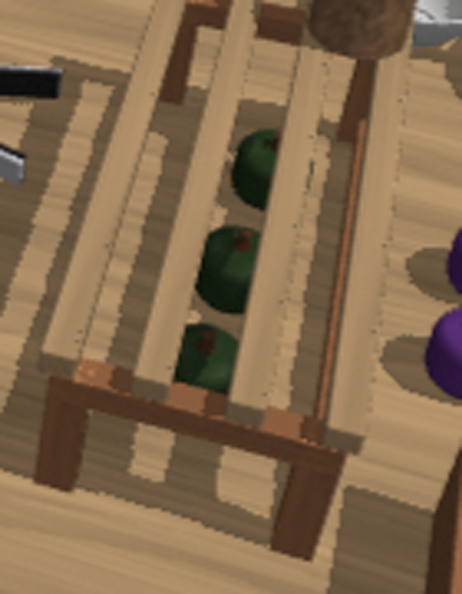

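Request:
play_rows --pt "0.026 0.0595 0" --pt "0.026 0.0595 0" --pt "0.026 0.0595 0" --pt "0.026 0.0595 0" --pt "0.026 0.0595 0" --pt "0.026 0.0595 0" --pt "0.026 0.0595 0" --pt "0.027 0.0595 -0.01" --turn '[8.1, 8.1, 8.1, 8.1, 8.1, 8.1, 8.1, 8.2]' --hand 0.0854

```text
time: 2.2
tool_pos: [0.4668, -0.1072, 0.2231]
tool_rot: [0.002, 0.706, 0.709, 0.001]
contact_force: [0.6, -1.0, -0.6]
gripper_width: 0.996
grasp_force: 0.0
```

Request:
play_rows --pt "0 0 -0.05" --pt "0 0 -0.03" --pt "0 0 0" --turn '[0, 0, 0]'

```text
time: 2.58
tool_pos: [0.4638, -0.1078, 0.1391]
tool_rot: [-0.003, 0.707, 0.707, -0.001]
contact_force: [0.2, -0.1, 0.3]
gripper_width: 1.0
grasp_force: 0.0
```

```bash
python3 - <<'E'
from h import *
f=grab_frame("side");cv2.imwrite("pics/s1.png",cv2.resize(f[150:330,210:420],None,fx=3,fy=3)[:,:,::-1])
t=proj("side",[[.4745,-.09,.045]]);print(t)
s=state();print(s["tool_pos"],s["tool_rot"])
E
```

```text
[[298.3415552  226.94044844]]
[ 0.46517183 -0.10863609  0.14137836] [-8.36106391e-04  7.07170599e-01  7.07042372e-01 -3.60545003e-04]
```

View pics/s1.png

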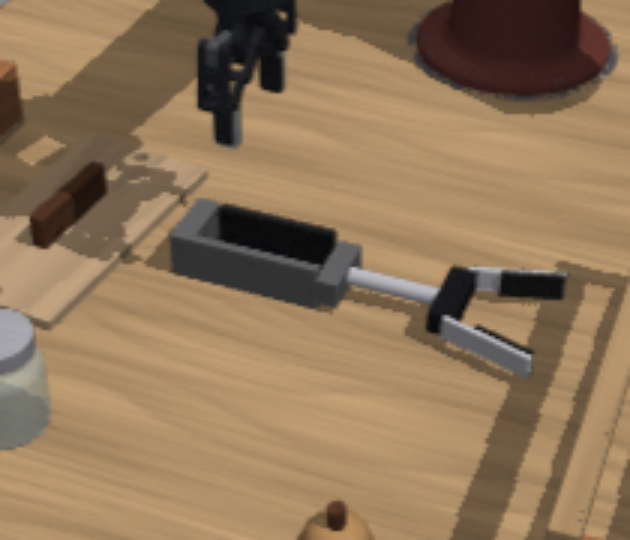

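Request:
play_rows --pt "0.01 0.0185 -0.03" --pt "0 0 -0.03" --pt "0 0 -0.03" --pt "0 0 -0.025" --pt "0 0 -0.014" --pt "0 0 0" --turn '[0, 0, 0, 0, 0, 0]'

```text
time: 3.38
tool_pos: [0.476, -0.0907, 0.0133]
tool_rot: [0.0, 0.707, 0.707, 0.0]
contact_force: [0.1, 0.4, -0.0]
gripper_width: 0.998
grasp_force: 0.0
```

Request:
play_rows --pt "0 0 0" --pt "0 0 0" --pt "0 0 0" --pt "0 0 0" --turn '[0, 0, 0, 0]' --hand 0.0575

```text
time: 3.88
tool_pos: [0.4783, -0.0912, 0.0157]
tool_rot: [0.003, 0.707, 0.707, 0.001]
contact_force: [0.8, -0.3, 5.6]
gripper_width: 0.679
grasp_force: 15.8
```

Request:
play_rows --pt "0 0 0.006" --pt "-0.006 0 0" --pt "0 0 0" --pt "0 0 0" --turn '[0, 0, 0, 0]'

```text
time: 4.38
tool_pos: [0.4691, -0.0902, 0.0184]
tool_rot: [-0.0, 0.707, 0.707, -0.0]
contact_force: [-0.4, 0.1, -2.9]
gripper_width: 0.681
grasp_force: 13.2
```

```bash
python3 - <<'E'
from h import *
f=grab_frame("top");cv2.imwrite("pics/t1.png",cv2.resize(f[160:320,200:360],None,fx=3.7,fy=3.7,interpolation=cv2.INTER_CUBIC)[:,:,::-1])
s=state();print(s["tool_pos"],s["gripper_width"],s["grasp_force"],s["contact_force"],s["ft_torque"])
x,y=s["tool_pos"][:2]
for P in([x-.002,y+.258,.042],[x-.002,y+.184,.045],[x-.002,y+.16,.045],[.465,.337,.053]):print(P,(proj("top",[P])[0]-[200,160])*3.7+1.3)
E
```

```text
[ 0.46927483 -0.0902613   0.0184667 ] 0.6793650471485658 13.228910565376282 [-0.06383784  0.0887996  -2.81659027] [-0.01352668  0.01824494 -0.00185652]
[np.float64(0.46727482970121687), np.float64(0.16773869766494215), 0.042] [325.07529513 403.20923743]
[np.float64(0.46727482970121687), np.float64(0.09373869766494212), 0.045] [411.90308131 403.32917154]
[np.float64(0.46727482970121687), np.float64(0.06973869766494213), 0.045] [440.14469154 403.44450303]
[0.465, 0.337, 0.053] [123.67290826 404.2120616 ]
```

View pics/t1.png

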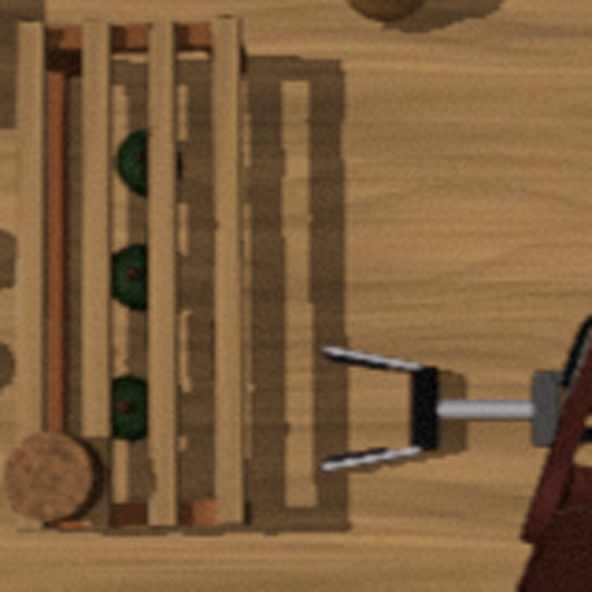

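Request:
play_rows --pt "0.004 0.025 0" --pt "0 0.03 0" --pt "0 0.03 0" --pt "0 0.03 0" --pt "0 0.03 0" --pt "0 0.03 0" --pt "0 0.025 0" --pt "0 0 0" --turn '[0, 0, 0, 0, 0, 0, 0, 0]'

```text
time: 5.42
tool_pos: [0.4735, 0.1108, 0.0187]
tool_rot: [-0.0, 0.706, 0.708, -0.0]
contact_force: [-1.0, -0.4, -2.8]
gripper_width: 0.677
grasp_force: 13.2
```

Request:
play_rows --pt "0 0 0" --pt "0 0 0" --pt "0 0 0" --pt "0 0 0" --pt "0 0 0" --pt "0 0 0" --turn '[0, 0, 0, 0, 0, 0]' --hand 0.044

```text
time: 6.18
tool_pos: [0.4738, 0.1094, 0.0189]
tool_rot: [0.0, 0.707, 0.707, -0.0]
contact_force: [-0.1, -1.6, -2.2]
gripper_width: 0.561
grasp_force: 65.8
```

Request:
play_rows --pt "0 0 0.004" --pt "0 -0.015 0" --pt "0 -0.025 0" --pt "0 -0.03 0" --pt "0 -0.03 0" --pt "0 -0.03 0" --pt "0 -0.02 0" --pt "0 -0.01 0" --turn '[0, 0, 0, 0, 0, 0, 0, 0]'

```text
time: 7.18
tool_pos: [0.4734, -0.0519, 0.0228]
tool_rot: [0.0, 0.708, 0.706, -0.0]
contact_force: [0.0, -0.0, -4.4]
gripper_width: 0.558
grasp_force: 65.8
```

```bash
python3 - <<'E'
from h import *
f=grab_frame("side");cv2.imwrite("pics/s2.png",cv2.resize(f[180:380,290:500],None,fx=2.8,fy=2.8,interpolation=cv2.INTER_CUBIC)[:,:,::-1])
s=state();print(s["tool_pos"],s["gripper_width"],s["grasp_force"],s["contact_force"],s["ft_torque"])
E
```

```text
[ 0.47360031 -0.05240535  0.02289041] 0.5542082488366267 65.7635486125946 [ 0.14086721 -0.89788354 -4.11855872] [-0.35956282 -0.0161941   0.00993299]
```

View pics/s2.png

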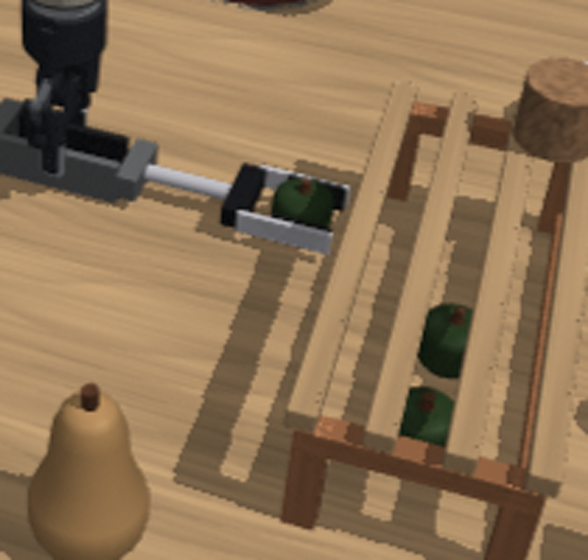

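Request:
play_rows --pt "0 0 -0.002" --pt "0 0 -0.002" --pt "0 0 0" --turn '[0, 0, 0]'

```text
time: 7.6
tool_pos: [0.4738, -0.0498, 0.0189]
tool_rot: [-0.0, 0.707, 0.707, 0.0]
contact_force: [0.5, -0.8, -2.2]
gripper_width: 0.561
grasp_force: 65.9
```

Request:
play_rows --pt "0 0 0" --pt "0 0 0" --pt "0 0 0" --pt "0 0 0" --turn '[0, 0, 0, 0]' --hand 0.0575

```text
time: 8.1
tool_pos: [0.4736, -0.0503, 0.0188]
tool_rot: [-0.0, 0.707, 0.707, 0.0]
contact_force: [-0.0, 0.4, -3.2]
gripper_width: 0.677
grasp_force: 13.3
```

Request:
play_rows --pt "0 -0.02 0" --pt "0 -0.025 0" --pt "0 -0.025 0" --pt "0 0 0.01" --pt "0.03 0 0" --pt "0.04 0 0" --pt "0.041 0 0" --pt "0 0 -0.01" --turn '[0, 0, 0, 0, 0, 0, 0, 0]'

```text
time: 9.1
tool_pos: [0.5886, -0.1202, 0.021]
tool_rot: [0.002, 0.707, 0.707, 0.001]
contact_force: [-0.5, -0.8, -3.0]
gripper_width: 0.676
grasp_force: 13.3
```

Request:
play_rows --pt "0 0.025 0" --pt "0 0.03 0" --pt "0 0.03 0" --pt "0 0.03 0" --pt "0 0.03 0" --pt "0 0 0" --turn '[0, 0, 0, 0, 0, 0]'

```text
time: 9.85
tool_pos: [0.5832, 0.0269, 0.0184]
tool_rot: [-0.001, 0.706, 0.708, -0.0]
contact_force: [-0.5, -0.0, -3.4]
gripper_width: 0.671
grasp_force: 13.3
```

```bash
python3 - <<'E'
from h import *
f=grab_frame("top");cv2.imwrite("pics/t2.png",cv2.resize(f[160:320,200:360],None,fx=3.7,fy=3.7,interpolation=cv2.INTER_CUBIC)[:,:,::-1])
s=state();print(s["tool_pos"],s["gripper_width"],s["grasp_force"],s["contact_force"],s["ft_torque"])
E
```

```text
[0.58350107 0.02571147 0.01850775] 0.6718674065240129 13.277564495801926 [-0.27097177  0.22471387 -2.68915104] [-0.01438053  0.00248476  0.05266856]
```

View pics/t2.png

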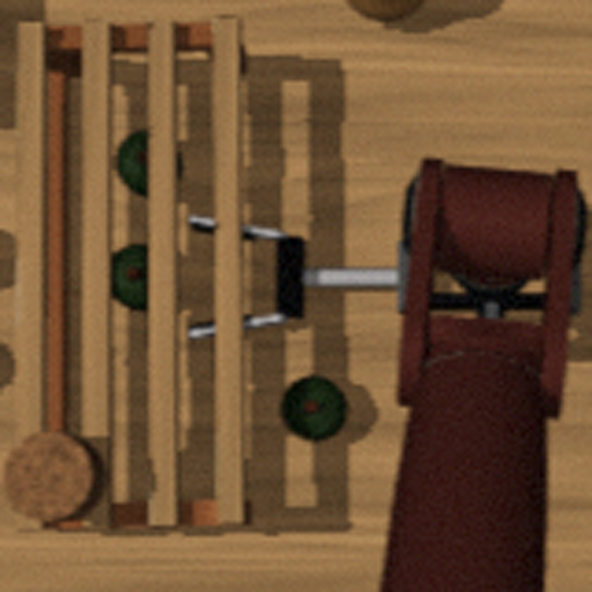

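Request:
play_rows --pt "0.003 0.018 0" --pt "0 0.02 0" --pt "0 0.02 0" --pt "0 0.02 0" --pt "0 0 0" --turn '[0, 0, 0, 0, 0]'

```text
time: 10.52
tool_pos: [0.5875, 0.1044, 0.0188]
tool_rot: [-0.0, 0.706, 0.708, -0.0]
contact_force: [-0.2, -0.9, -2.7]
gripper_width: 0.669
grasp_force: 13.3
```

Request:
play_rows --pt "0 0 0" --pt "0 0 0" --pt "0 0 0" --pt "0 0 0" --pt "0 0 0" --pt "0 0 0" --turn '[0, 0, 0, 0, 0, 0]' --hand 0.044

```text
time: 11.28
tool_pos: [0.5878, 0.1024, 0.0189]
tool_rot: [0.0, 0.707, 0.707, -0.0]
contact_force: [-1.0, 1.0, -1.6]
gripper_width: 0.554
grasp_force: 65.8
```

Request:
play_rows --pt "0 0 0.004" --pt "0 -0.015 0" --pt "0 -0.025 0" --pt "0 -0.03 0" --pt "0 -0.03 0" --pt "0 -0.03 0" --pt "0 -0.02 0" --pt "0 -0.005 0" --turn '[0, 0, 0, 0, 0, 0, 0, 0]'

```text
time: 12.28
tool_pos: [0.5876, -0.0538, 0.0228]
tool_rot: [0.0, 0.708, 0.706, -0.0]
contact_force: [0.2, 0.5, -3.9]
gripper_width: 0.557
grasp_force: 65.7
```

Request:
play_rows --pt "0 0 -0.002" --pt "0 0 -0.002" --pt "0 0 0" --turn '[0, 0, 0]'

```text
time: 12.65
tool_pos: [0.5879, -0.0516, 0.019]
tool_rot: [-0.0, 0.707, 0.707, 0.0]
contact_force: [-0.9, -1.5, -1.9]
gripper_width: 0.554
grasp_force: 65.8
```

Request:
play_rows --pt "0 0 0" --pt "0 0 0" --pt "0 0 0" --pt "0 0 0" --turn '[0, 0, 0, 0]' --hand 0.0575

```text
time: 13.15
tool_pos: [0.5876, -0.0523, 0.0188]
tool_rot: [-0.0, 0.707, 0.707, -0.0]
contact_force: [1.1, 0.4, -3.8]
gripper_width: 0.676
grasp_force: 13.3
```

Request:
play_rows --pt "0 -0.02 0" --pt "0 -0.025 0" --pt "0 -0.025 0" --pt "0 0 0.01" --pt "0.03 0 0" --pt "0.033 0 0" --pt "0.033 0 0" --pt "0 0 -0.01" --turn '[0, 0, 0, 0, 0, 0, 0, 0]'

```text
time: 14.15
tool_pos: [0.6865, -0.1227, 0.0206]
tool_rot: [0.002, 0.707, 0.707, 0.001]
contact_force: [-0.4, 0.6, -1.6]
gripper_width: 0.675
grasp_force: 13.3
```

Request:
play_rows --pt "0 0.03 0" --pt "0 0.04 0" --pt "0 0.04 0" --pt "0 0.03 0" --pt "0 0.01 0" --pt "0 0 0" --turn '[0, 0, 0, 0, 0, 0]'

```text
time: 14.9
tool_pos: [0.6829, 0.0277, 0.0185]
tool_rot: [-0.0, 0.707, 0.707, -0.0]
contact_force: [0.3, -0.3, -2.7]
gripper_width: 0.673
grasp_force: 13.3
```

```bash
python3 - <<'E'
from h import *
grab_frame("top")
for n in("squash_a","jaw_left","jaw_right"):
  for k in trace("top",n)[:7]:
    ys,xs=np.nonzero(k["region"]);print(n,round(k["p"],2),k["location"],xs.min(),xs.max(),ys.min(),ys.max())
print(state()["tool_pos"])
E
```

```text
squash_a 0.82 [285.3, 236.3] 277 294 226 243
squash_a 0.82 [185.4, 230.7] 179 197 220 237
squash_a 0.74 [284.8, 270.0] 276 292 262 278
squash_a 0.72 [161.1, 228.8] 150 167 219 237
squash_a 0.62 [186.8, 254.3] 175 195 249 266
squash_a 0.59 [236.2, 204.3] 231 240 195 212
jaw_left 0.6 [285.7, 269.1] 275 292 262 278
jaw_left 0.57 [267.8, 214.9] 252 276 213 218
jaw_right 0.53 [285.6, 237.2] 277 293 226 243
jaw_right 0.37 [267.8, 189.9] 252 277 186 193
[0.68364819 0.02633355 0.01886337]
```

Request:
play_rows --pt "0 0.018 0" --pt "0 0.018 0" --pt "0 0.018 0" --pt "0 0.017 0" --pt "0 0 0" --turn '[0, 0, 0, 0, 0]'

```text
time: 15.72
tool_pos: [0.6835, 0.1005, 0.0188]
tool_rot: [-0.0, 0.706, 0.708, -0.0]
contact_force: [0.2, 0.5, -3.1]
gripper_width: 0.673
grasp_force: 13.3
```

Request:
play_rows --pt "0 0 0" --pt "0 0 0" --pt "0 0 0" --pt "0 0 0" --pt "0 0 0" --pt "0 0 0" --turn '[0, 0, 0, 0, 0, 0]' --hand 0.044

```text
time: 16.48
tool_pos: [0.6837, 0.0983, 0.0189]
tool_rot: [0.0, 0.707, 0.707, -0.0]
contact_force: [-0.3, -0.5, -2.6]
gripper_width: 0.554
grasp_force: 65.5
```

Request:
play_rows --pt "0 0 0.004" --pt "0 -0.015 0" --pt "0 -0.025 0" --pt "0 -0.03 0" --pt "0 -0.03 0" --pt "0 -0.03 0" --pt "0 -0.02 0" --pt "0 0 0" --turn '[0, 0, 0, 0, 0, 0, 0, 0]'

```text
time: 17.48
tool_pos: [0.6835, -0.0538, 0.0228]
tool_rot: [0.0, 0.708, 0.706, -0.0]
contact_force: [1.0, 0.3, -4.7]
gripper_width: 0.555
grasp_force: 65.6
```

Request:
play_rows --pt "0 0 -0.002" --pt "0 0 -0.002" --pt "0 0 0" --turn '[0, 0, 0]'

```text
time: 17.85
tool_pos: [0.6839, -0.0506, 0.019]
tool_rot: [-0.0, 0.707, 0.707, 0.0]
contact_force: [1.1, -0.5, -3.2]
gripper_width: 0.557
grasp_force: 65.7
```

Request:
play_rows --pt "0 0 0" --pt "0 0 0" --pt "0 0 0" --pt "0 0 0" --turn '[0, 0, 0, 0]' --hand 0.0575

```text
time: 18.35
tool_pos: [0.6837, -0.0513, 0.0189]
tool_rot: [-0.0, 0.707, 0.707, 0.0]
contact_force: [0.1, -0.0, -2.9]
gripper_width: 0.669
grasp_force: 13.3
```

```bash
python3 - <<'E'
from h import *
z=np.load("f.npz")
f=grab_frame("side");t=trace("side","jar");print([(k["p"],k["location"]) for k in t[:3]])
a=np.hstack([z["side"][180:380,130:340],f[180:380,130:340]]);cv2.imwrite("pics/cmp.png",cv2.resize(a,None,fx=1.9,fy=1.9)[:,:,::-1])
d=np.abs(z["side"].astype(int)-f).sum(2);print("jar diff",d[255:300,190:230].mean(), d[300:350,300:340].mean())
f=grab_frame("top");t=trace("top","jar");print([(k["p"],k["location"]) for k in t[:3]])
for k in t[:1]:
  ys,xs=np.nonzero(k["region"]);print(xs.min(),xs.max(),ys.min(),ys.max())
print(ray("top",(405,187),.09))
E
```

```text
[(0.95, [204.3, 284.4])]
jar diff 99.50055555555555 57.9545
[(0.95, [406.4, 177.7])]
393 416 168 194
[ 0.72036714 -0.19887256]
```

View pics/cmp.png

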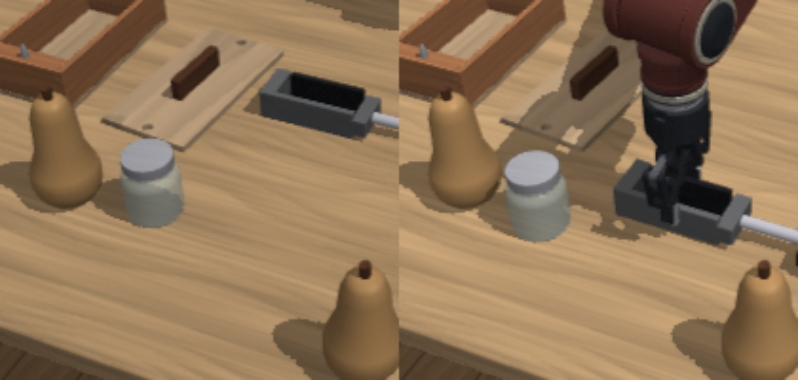

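Request:
play_rows --pt "0 0 0.015" --pt "0 0 0.03" --pt "0 0 0.03" --pt "-0.02 0 0" --pt "-0.05 0.0 0" --pt "-0.05 0.0 0" --pt "-0.05 0.0 0" --pt "-0.05 0 0" --turn '[0, 0, 0, 0, 0, 0, 0, 0]'

```text
time: 19.55
tool_pos: [0.4627, -0.0515, 0.0951]
tool_rot: [0.001, 0.707, 0.707, 0.0]
contact_force: [-0.5, -1.2, -1.0]
gripper_width: 0.671
grasp_force: 13.3
```

Request:
play_rows --pt "-0.02 0 0" --pt "-0.02 0.01 0" --pt "0 0.01 0" --pt "0 0.01 0" --pt "0 0.01 0" --pt "0 0.01 0" --pt "0 0 0" --pt "0 0 0" --turn '[-5, -10, -10, -10, -10, -10, -10, -10]'

```text
time: 20.55
tool_pos: [0.4242, -0.0013, 0.0952]
tool_rot: [0.0, 0.992, 0.128, 0.001]
contact_force: [-0.5, -0.8, -2.7]
gripper_width: 0.675
grasp_force: 13.3
```

Request:
play_rows --pt "0 0 0" --pt "0 0 0" --pt "0 0 0" --turn '[-10, -5, 0]'

```text
time: 20.92
tool_pos: [0.4241, -0.0015, 0.095]
tool_rot: [0.0, 1.0, 0.0, 0.001]
contact_force: [-0.4, 0.0, -2.4]
gripper_width: 0.677
grasp_force: 13.3
```

```bash
python3 - <<'E'
from h import *
s=state();print(s["joint_pos"],s["tool_pos"],s["tool_rot"],s["ft_torque"])
f=grab_frame("side");cv2.imwrite("pics/s3.png",f[:,:,::-1])
E
```

```text
[-1.79329399e-01 -3.34346816e-01  2.19546867e+00  3.65447466e-05
  1.27851719e+00  1.39067293e+00] [ 0.42414249 -0.00146796  0.09500105] [1.57393669e-04 9.99999446e-01 3.91748491e-04 9.64201573e-04] [-0.03162392  0.00798192 -0.02788751]
```

View pics/s3.png

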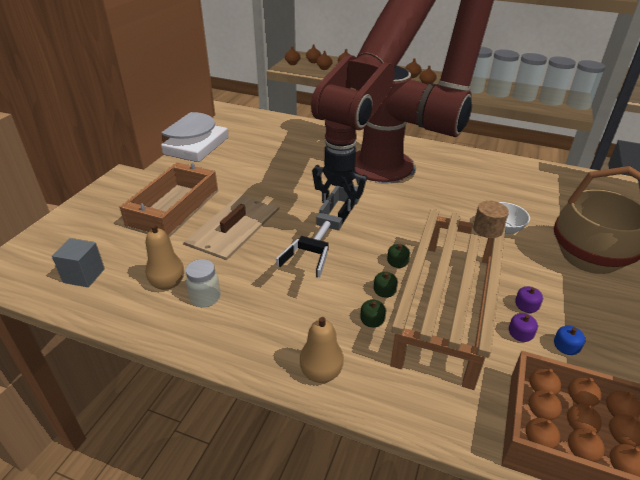

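Request:
play_rows --pt "0 0 -0.03" --pt "0 0 -0.03" --pt "0 0 -0.014" --pt "0 0 -0.004" --pt "0 0 -0.0015" --pt "0 0 0" --turn '[0, 0, 0, 0, 0, 0]'

```text
time: 21.72
tool_pos: [0.4248, -0.0015, 0.0157]
tool_rot: [0.0, 1.0, 0.0, 0.001]
contact_force: [-2.8, -0.1, 1.0]
gripper_width: 0.675
grasp_force: 13.5
```

Request:
play_rows --pt "0 0 0" --pt "0 0 0" --pt "0 0 0" --pt "0 0 0" --pt "0 0 0.03" --pt "0 0 0.05" --pt "0 0 0.05" --pt "0 0 0" --turn '[0, 0, 0, 0, 0, 0, 0, 0]' --hand 0.0854

```text
time: 22.72
tool_pos: [0.427, -0.0019, 0.1497]
tool_rot: [0.001, 1.0, -0.0, 0.005]
contact_force: [-1.0, 0.8, 0.6]
gripper_width: 0.999
grasp_force: 0.0
```

```bash
cat > m3.py <<'E'
from h import *
f={n:grab_frame(n) for n in("side","top")}
z=np.load("f.npz")
# jar displacement by template matching of old patch
J=[(204.3,284.4),(406.4,177.7)]
for n,(u,v),old in(("side",J[0],(209,277)),("top",J[1],(405,188))):
    a=z[n][old[1]-20:old[1]+20,old[0]-16:old[0]+17]
    r=cv2.matchTemplate(cv2.cvtColor(f[n],6),cv2.cvtColor(a,6),5);w=r[old[1]-45:old[1]+15,old[0]-46:old[0]+16]
    k=np.unravel_index(w.argmax(),w.shape);print("jar",n,w.max(),"shift px",k[1]-30,k[0]-25)
CYL=[np.vstack([ring(36,3),ring(36,65),ring(32,90)])]
m=masks("jar");print("jar now",fit(m,CYL,[.745,-.2,0]))
g={n:(lambda h:((h[...,0]>45)&(h[...,0]<88)&(h[...,1]>80)).astype(np.uint8))(cv2.cvtColor(f[n],cv2.COLOR_RGB2HSV)) for n in f}
for q in((.467,.174),(.576,.176),(.675,.174)):
    mk={}
    for n in f:
        w=cv2.dilate(sil(n,SQ,[*q,0]),np.ones((13,13)));mk[n]=cv2.morphologyEx(g[n],cv2.MORPH_CLOSE,np.ones((5,5))).astype(np.float32)*(w>0)
    print("sq",fit(mk,SQ,[*q,0]),[fit({n:mk[n]},SQ,[*q,0])[0][:2].round(4) for n in f])
np.savez("f2.npz",**f)
E
python3 m3.py
```

```text
jar side 0.96451735 shift px -7 7
jar top 0.91360563 shift px 1 -8
jar side [(0.63, [202.0, 282.0], 1409), (0.3, [347.0, 231.0], 268)]
jar top [(0.78, [403.0, 179.0], 505)]
jar now (array([ 0.75119271, -0.20753811,  0.06766669]), np.float64(0.1249762773513794))
sq (array([0.46521257, 0.1775651 , 0.1039743 ]), np.float64(0.43901944160461426)) [array([0.4632, 0.1775]), array([0.4657, 0.1766])]
sq (array([ 0.57863342,  0.17548795, -0.05578949]), np.float64(0.4706375002861023)) [array([0.5778, 0.1763]), array([0.5763, 0.1761])]
sq (array([0.67871447, 0.17541555, 0.04549768]), np.float64(0.5147218108177185)) [array([0.6789, 0.1752]), array([0.6771, 0.1756])]
```

```bash
python3 - <<'E'
from h import *
from scipy.optimize import least_squares
p=np.array([.751,-.2075,.05])
def r(q):
    d=[]
    for n,s in(("side",(-7,7)),("top",(1,-8))): d+=list((proj(n,[p])-proj(n,[p-[q[0],q[1],0]]))[0]-s)
    return d
o=least_squares(r,[0.02,0]);print(o.x,o.fun)
CYL=[np.vstack([ring(36,3),ring(36,65),ring(32,90)])]
for n in("top","side"):
    grab_frame(n);t=trace(n,"jar");print(n,t[0]["p"],fit({n:t[0]["region"].astype(np.float32)},CYL,[.75,-.205,0]))
    t=trace(n,"butternut_a");print([(ray(n,k["location"],.07),k["p"]) for k in t[:3]])
E
```

```text
[ 0.02618524 -0.00285375] [-0.15035292 -0.13405375 -0.22796791 -0.00301114]
top 0.96 (array([ 0.75119637, -0.20586452,  0.05621084]), np.float64(0.044542908668518066))
[(array([ 0.74326978, -0.30676456]), 0.57)]
side 0.83 (array([ 0.75217779, -0.20901379,  0.04939636]), np.float64(0.06695455312728882))
[(array([ 0.7521859 , -0.30295015]), 0.95)]
```

Request:
play_rows --pt "0.04 -0.025 0.02" --pt "0.04 -0.025 0.02" --pt "0.04 -0.025 0.01" --pt "0.04 -0.025 0" --pt "0.04 -0.025 0" --pt "0.04 -0.025 0" --pt "0.04 -0.025 0" --pt "0.04 -0.03 0" --turn '[10, 10, 10, 10, 10, 10, 10, 10]'

```text
time: 24.32
tool_pos: [0.745, -0.207, 0.1938]
tool_rot: [-0.0, 0.764, 0.645, -0.0]
contact_force: [0.5, 0.1, 0.9]
gripper_width: 0.997
grasp_force: 0.0
```

Request:
play_rows --pt "0 0 0" --pt "0 0 0" --pt "0 0 0" --turn '[10, 0, 0]'

```text
time: 24.7
tool_pos: [0.7435, -0.2061, 0.1945]
tool_rot: [-0.0, 0.708, 0.706, 0.0]
contact_force: [-0.4, 0.9, 0.2]
gripper_width: 1.0
grasp_force: 0.0
```

Request:
play_rows --pt "0.008 0.002 -0.03" --pt "0 0 -0.03" --pt "0 0 -0.03" --pt "0 0 -0.02" --pt "0 0 -0.02" --pt "0 0 -0.02" --pt "0 0 -0.01" --pt "0 0 0" --turn '[0, 0, 0, 0, 0, 0, 0, 0]'

```text
time: 25.7
tool_pos: [0.7511, -0.2042, 0.0332]
tool_rot: [-0.001, 0.707, 0.707, -0.0]
contact_force: [-0.4, -0.2, -0.8]
gripper_width: 0.997
grasp_force: 0.0
```

Request:
play_rows --pt "0 0 0" --pt "0 0 0" --pt "0 0 0" --pt "0 0 0" --pt "0 0 0" --turn '[0, 0, 0, 0, 0]' --hand 0.069

```text
time: 26.32
tool_pos: [0.753, -0.2049, 0.0364]
tool_rot: [0.002, 0.707, 0.707, 0.001]
contact_force: [0.6, -0.2, 5.7]
gripper_width: 0.814
grasp_force: 56.6
```

Request:
play_rows --pt "0 0 0.006" --pt "-0.008 0.001 0" --pt "-0.01 0.001 0" --pt "-0.008 0.001 0" --pt "0 0 0" --pt "0 0 -0.003" --pt "0 0 -0.003" --pt "0 0 0" --turn '[0, 0, 0, 0, 0, 0, 0, 0]'

```text
time: 27.32
tool_pos: [0.7261, -0.2016, 0.0365]
tool_rot: [0.0, 0.707, 0.707, -0.0]
contact_force: [-4.0, 1.1, 4.7]
gripper_width: 0.818
grasp_force: 56.9
```

Request:
play_rows --pt "0 0 0" --pt "0 0 0" --pt "0 0 0" --pt "0 0 0.03" --pt "0 0 0.04" --pt "0 0 0.05" --pt "0 0 0.04" --pt "0 0 0" --turn '[0, 0, 0, 0, 0, 0, 0, 0]' --hand 0.0854

```text
time: 28.32
tool_pos: [0.7283, -0.2023, 0.2008]
tool_rot: [0.005, 0.707, 0.707, 0.002]
contact_force: [0.2, 0.0, 0.3]
gripper_width: 1.001
grasp_force: 0.0
```

Request:
play_rows --pt "-0.02 0.04 0" --pt "-0.01 0.06 0" --pt "-0.01 0.06 0" --pt "-0.01 0.06 0" --pt "-0.01 0.06 0" --pt "0 0.06 0" --pt "0 0.04 0" --pt "0 0 0" --turn '[0, 0, 0, 0, 0, 0, 0, 0]'

```text
time: 29.32
tool_pos: [0.6645, 0.1814, 0.1924]
tool_rot: [-0.001, 0.706, 0.708, -0.001]
contact_force: [-0.0, 0.3, 0.1]
gripper_width: 1.001
grasp_force: 0.0
```

```bash
python3 - <<'E'
from h import *
z=np.load("f.npz")
for n,old in(("side",(209,277)),("top",(405,188))):
    f=grab_frame(n);a=z[n][old[1]-20:old[1]+20,old[0]-16:old[0]+17]
    r=cv2.matchTemplate(cv2.cvtColor(f,6),cv2.cvtColor(a,6),5);w=r[old[1]-45:old[1]+15,old[0]-46:old[0]+16]
    k=np.unravel_index(w.argmax(),w.shape);print("jar",n,w.max(),k[1]-30,k[0]-25)
s=state();print(s["tool_pos"],s["joint_pos"])
E
```

```text
jar side 0.9356737 0 0
jar top 0.8755142 0 0
[0.6651145  0.17845453 0.19283914] [ 1.54406148e-01  2.24886577e-01  1.48837176e+00 -5.73500042e-04
  1.43038247e+00  1.54157959e-01]
```

```bash
python3 - <<'E'
from h import *
F=np.mean([grab_frame("top").astype(np.float32) for _ in range(4)],0).astype(np.uint8)
a=F[215:320,398:530];cv2.imwrite("pics/lc.png",cv2.resize(a,None,fx=5.7,fy=5.7,interpolation=cv2.INTER_CUBIC)[:,:,::-1])
E
```

```text
(no output)
```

View pics/lc.png

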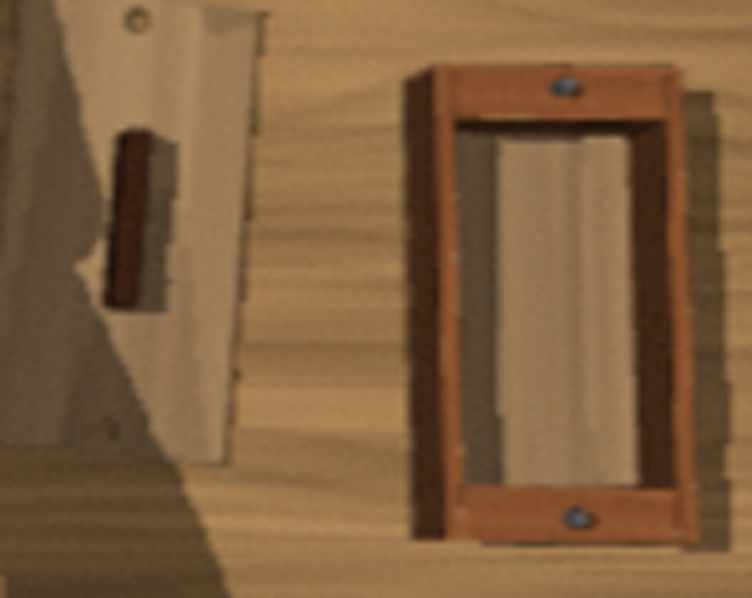

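Request:
play_rows --pt "0.013 -0.003 -0.03" --pt "0 0 -0.04" --pt "0 0 -0.04" --pt "0 0 -0.03" --pt "0 0 -0.025" --pt "0 0 -0.018" --pt "0 0 0" --pt "0 0 0" --turn '[0, 0, 0, 0, 0, 0, 0, 0]'

```text
time: 30.62
tool_pos: [0.6797, 0.1755, 0.0127]
tool_rot: [0.001, 0.707, 0.707, 0.001]
contact_force: [-0.3, -0.5, -0.4]
gripper_width: 1.001
grasp_force: 0.0
```

Request:
play_rows --pt "0 0 0" --pt "0 0 0" --pt "0 0 0" --pt "0 0 0" --pt "0 0 0" --pt "0 0 0" --turn '[0, 0, 0, 0, 0, 0]' --hand 0.052

```text
time: 31.38
tool_pos: [0.68, 0.1759, 0.0132]
tool_rot: [0.001, 0.707, 0.707, 0.001]
contact_force: [1.0, 0.4, 6.0]
gripper_width: 0.639
grasp_force: 64.0
```

```bash
python3 - <<'E'
from h import *
C=lambda u,v:(398+(u+.5)/5.7-.5,215+(v+.5)/5.7-.5)
a=ray("top",C(567,87),.086);b=ray("top",C(579,518),.086);print("pins",a,b,(a+b)/2,np.hypot(*(a-b)),np.arctan2(*(a-b)[::-1]))
a=ray("top",C(138,20),.008);b=ray("top",C(109,430),.008);print("holes",a,b,(a+b)/2,np.hypot(*(a-b)),np.arctan2(*(a-b)[::-1]))
a=ray("top",C(135,130),.044);b=ray("top",C(121,308),.044);print("bar",(a+b)/2,np.hypot(*(a-b)),np.arctan2(*(a-b)[::-1]))
E
```

```text
pins [ 0.58717501 -0.48287757] [ 0.35485025 -0.48078731] [ 0.47101263 -0.48183244] 0.23233415938785626 -0.008996888502811112
holes [ 0.63614904 -0.26499475] [ 0.40261547 -0.24436309] [ 0.51938226 -0.25467892] 0.23444314980085276 -0.08811680415663792
bar [ 0.51843638 -0.25059037] 0.09966141613683423 -0.09610542335689143
```

Request:
play_rows --pt "0 0 0.03" --pt "0 0 0.05" --pt "0 -0.02 0.05" --pt "-0.016 -0.06 0.02" --pt "-0.016 -0.06 0" --pt "-0.016 -0.06 0" --pt "-0.016 -0.06 0" --pt "-0.016 -0.06 0" --turn '[0, 0, -5, -10, -10, -10, -10, -10]'

```text
time: 32.38
tool_pos: [0.5979, -0.1433, 0.1595]
tool_rot: [-0.0, 0.955, 0.298, -0.001]
contact_force: [0.9, -1.2, -2.0]
gripper_width: 0.638
grasp_force: 63.7
```

Request:
play_rows --pt "-0.016 -0.06 0" --pt "-0.016 -0.06 0" --pt "-0.016 -0.06 0" --pt "-0.016 -0.06 0" --pt "0 -0.06 0" --pt "0 -0.035 0" --pt "0 0 0" --pt "0 0 0" --turn '[-10, -10, -10, -5, 0, 0, 0, 0]'

```text
time: 33.38
tool_pos: [0.535, -0.4758, 0.1593]
tool_rot: [-0.001, 1.0, -0.0, -0.001]
contact_force: [-0.3, 0.6, -2.3]
gripper_width: 0.637
grasp_force: 63.9
```

Request:
play_rows --pt "-0.002 -0.006 0" --pt "0 0 -0.04" --pt "0 0 -0.04" --pt "0 0 -0.025" --pt "0 0 -0.015" --pt "0 0 -0.01" --pt "0 0 -0.006" --pt "0 0 0" --turn '[0, 0, 0, 0, 0, 0, 0, 0]'

```text
time: 34.38
tool_pos: [0.5336, -0.4832, 0.025]
tool_rot: [0.0, 1.0, -0.0, 0.0]
contact_force: [0.2, -0.5, -2.2]
gripper_width: 0.635
grasp_force: 64.0
```

```bash
python3 -c "
from plant import *
s=state();print(s['tool_pos'],s['contact_force'],s['grasp_force'])"
```

```text
[ 0.53355827 -0.48317409  0.02495709] [ 0.23363964 -0.48906236 -2.22243467] 63.96633267402649
```

Request:
play_rows --pt "0 0 -0.002" --pt "0 0 -0.0015" --pt "0 0 0" --turn '[0, 0, 0]'

```text
time: 34.75
tool_pos: [0.5335, -0.483, 0.0213]
tool_rot: [0.0, 1.0, -0.0, 0.0]
contact_force: [-0.2, -0.4, -1.7]
gripper_width: 0.639
grasp_force: 64.3
```

Request:
play_rows --pt "0 0 0" --pt "0 0 0" --pt "0 0 0" --pt "0 0 0" --pt "0 0 0.02" --pt "0 0 0.03" --pt "0 0 0.05" --pt "0 0 0.06" --turn '[0, 0, 0, 0, 0, 0, 0, 0]' --hand 0.066

```text
time: 35.75
tool_pos: [0.5329, -0.4824, 0.1828]
tool_rot: [-0.0, 1.0, -0.0, -0.0]
contact_force: [0.3, -0.2, -0.1]
gripper_width: 0.772
grasp_force: 0.0
```

Request:
play_rows --pt "0 0.06 0" --pt "0.004 0.06 0" --pt "0.006 0.06 0" --pt "0.006 0.06 0" --pt "0.006 0.06 0" --pt "0.006 0.06 0" --pt "0.006 0.06 0" --pt "0.006 0.06 0" --turn '[0, 5, 10, 10, 10, 10, 10, 10]' --hand 0.0854

```text
time: 36.75
tool_pos: [0.5737, -0.001, 0.1831]
tool_rot: [0.001, 0.842, 0.54, 0.001]
contact_force: [0.6, -0.4, 0.5]
gripper_width: 1.001
grasp_force: 0.0
```

Request:
play_rows --pt "0.004 0.06 0" --pt "0 0.06 0" --pt "0 0.05 0" --pt "0 0.009 0" --pt "0 0 0" --pt "0 0 0" --turn '[10, 10, 5, 0, 0, 0]'

```text
time: 37.5
tool_pos: [0.5776, 0.1748, 0.1815]
tool_rot: [0.0, 0.708, 0.706, 0.0]
contact_force: [0.7, -1.1, -0.8]
gripper_width: 1.001
grasp_force: 0.0
```

Request:
play_rows --pt "0 0.001 -0.03" --pt "0 0 -0.04" --pt "0 0 -0.04" --pt "0 0 -0.03" --pt "0 0 -0.018" --pt "0 0 -0.01" --pt "0 0 0" --pt "0 0 0" --turn '[0, 0, 0, 0, 0, 0, 0, 0]'

```text
time: 38.5
tool_pos: [0.5785, 0.1773, 0.0145]
tool_rot: [0.001, 0.707, 0.707, 0.001]
contact_force: [0.8, -0.3, 1.1]
gripper_width: 1.004
grasp_force: 0.0
```

Request:
play_rows --pt "0 0 0" --pt "0 0 0" --pt "0 0 0" --pt "0 0 0" --pt "0 0 0" --pt "0 0 0" --turn '[0, 0, 0, 0, 0, 0]' --hand 0.052

```text
time: 39.25
tool_pos: [0.5785, 0.1774, 0.0145]
tool_rot: [0.001, 0.707, 0.707, 0.001]
contact_force: [0.1, 0.9, 5.9]
gripper_width: 0.634
grasp_force: 63.9
```

Request:
play_rows --pt "0 0 0.03" --pt "0 0 0.05" --pt "0 -0.02 0.05" --pt "-0.012 -0.06 0.02" --pt "-0.012 -0.06 0" --pt "-0.012 -0.06 0" --pt "-0.012 -0.06 0" --pt "-0.012 -0.06 0" --turn '[0, 0, -5, -10, -10, -10, -10, -10]'

```text
time: 40.25
tool_pos: [0.5165, -0.1426, 0.1617]
tool_rot: [-0.0, 0.955, 0.298, -0.0]
contact_force: [0.8, -0.3, -0.5]
gripper_width: 0.639
grasp_force: 63.5
```

Request:
play_rows --pt "-0.012 -0.06 0" --pt "-0.012 -0.06 0" --pt "-0.012 -0.06 0" --pt "-0.011 -0.06 0" --pt "0 -0.06 0" --pt "0 -0.038 0" --pt "0 0 0" --pt "0 0 0" --turn '[-10, -10, -10, -5, 0, 0, 0, 0]'

```text
time: 41.25
tool_pos: [0.4704, -0.4781, 0.1613]
tool_rot: [-0.001, 1.0, -0.0, -0.001]
contact_force: [-1.0, 0.4, -1.3]
gripper_width: 0.635
grasp_force: 63.7
```

Request:
play_rows --pt "0 -0.004 0" --pt "0 0 -0.04" --pt "0 0 -0.04" --pt "0 0 -0.025" --pt "0 0 -0.015" --pt "0 0 -0.011" --pt "0 0 -0.005" --pt "0 0 0" --turn '[0, 0, 0, 0, 0, 0, 0, 0]'

```text
time: 42.25
tool_pos: [0.471, -0.4834, 0.0269]
tool_rot: [0.0, 1.0, -0.0, 0.0]
contact_force: [0.5, 0.3, -1.2]
gripper_width: 0.636
grasp_force: 63.7
```

Request:
play_rows --pt "0 0 -0.0015" --pt "0 0 0" --pt "0 0 0" --turn '[0, 0, 0]'

```text
time: 42.62
tool_pos: [0.4708, -0.4833, 0.0253]
tool_rot: [0.0, 1.0, -0.0, 0.0]
contact_force: [0.0, 0.2, -0.6]
gripper_width: 0.636
grasp_force: 63.7
```

Request:
play_rows --pt "0 0 -0.0015" --pt "0 0 -0.0008" --pt "0 0 0" --turn '[0, 0, 0]'

```text
time: 43.0
tool_pos: [0.4707, -0.4831, 0.0226]
tool_rot: [-0.0, 1.0, -0.0, -0.0]
contact_force: [0.4, -0.5, -0.6]
gripper_width: 0.636
grasp_force: 64.1
```

Request:
play_rows --pt "0 0 0" --pt "0 0 0" --pt "0 0 0" --pt "0 0 0" --pt "0 0 0.02" --pt "0 0 0.03" --pt "0 0 0.05" --pt "0 0 0.06" --turn '[0, 0, 0, 0, 0, 0, 0, 0]' --hand 0.066

```text
time: 44.0
tool_pos: [0.4703, -0.4826, 0.1845]
tool_rot: [-0.0, 1.0, -0.0, -0.0]
contact_force: [-0.3, -1.2, -0.2]
gripper_width: 0.772
grasp_force: 0.0
```

Request:
play_rows --pt "0 0.06 0" --pt "0 0.06 0" --pt "0 0.06 0" --pt "0 0.06 0" --pt "0 0.06 0" --pt "0 0.06 0" --pt "0 0.06 0" --pt "0 0.06 0" --turn '[0, 5, 10, 10, 10, 10, 10, 10]' --hand 0.0854

```text
time: 45.0
tool_pos: [0.4708, -0.0013, 0.1846]
tool_rot: [0.001, 0.842, 0.539, 0.001]
contact_force: [0.4, -0.5, -0.1]
gripper_width: 1.0
grasp_force: 0.0
```

Request:
play_rows --pt "-0.005 0.06 0" --pt "0 0.06 0" --pt "0 0.05 0" --pt "0 0.01 0" --pt "0 0 0" --pt "0 0 0" --turn '[10, 10, 5, 0, 0, 0]'

```text
time: 45.75
tool_pos: [0.466, 0.1758, 0.183]
tool_rot: [0.0, 0.708, 0.706, 0.0]
contact_force: [-0.6, -0.9, 0.6]
gripper_width: 1.002
grasp_force: 0.0
```

Request:
play_rows --pt "0 0 -0.03" --pt "0 0 -0.04" --pt "0 0 -0.04" --pt "0 0 -0.03" --pt "0 0 -0.02" --pt "0 0 -0.0105" --pt "0 0 0" --pt "0 0 0" --turn '[0, 0, 0, 0, 0, 0, 0, 0]'

```text
time: 46.75
tool_pos: [0.4667, 0.1768, 0.0133]
tool_rot: [0.001, 0.707, 0.707, 0.001]
contact_force: [0.5, 1.0, -0.4]
gripper_width: 1.002
grasp_force: 0.0
```

Request:
play_rows --pt "0 0 0" --pt "0 0 0" --pt "0 0 0" --pt "0 0 0" --pt "0 0 0" --pt "0 0 0" --turn '[0, 0, 0, 0, 0, 0]' --hand 0.052

```text
time: 47.5
tool_pos: [0.4667, 0.1772, 0.0134]
tool_rot: [0.001, 0.707, 0.707, 0.001]
contact_force: [-0.6, 0.3, 6.8]
gripper_width: 0.634
grasp_force: 63.9
```

Request:
play_rows --pt "0 0 0.03" --pt "0 0 0.05" --pt "0 -0.02 0.05" --pt "0 -0.06 0.02" --pt "0 -0.06 0" --pt "0 -0.06 0" --pt "0 -0.06 0" --pt "0 -0.06 0" --turn '[0, 0, -5, -10, -10, -10, -10, -10]'

```text
time: 48.5
tool_pos: [0.465, -0.1441, 0.1614]
tool_rot: [-0.0, 0.955, 0.298, -0.0]
contact_force: [0.5, -0.6, -0.4]
gripper_width: 0.636
grasp_force: 63.4
```

Request:
play_rows --pt "-0.012 -0.06 0" --pt "-0.012 -0.06 0" --pt "-0.012 -0.06 0" --pt "-0.012 -0.06 0" --pt "-0.009 -0.06 0" --pt "0 -0.04 0" --pt "0 0 0" --pt "0 0 0" --turn '[-10, -10, -10, -5, 0, 0, 0, 0]'

```text
time: 49.5
tool_pos: [0.4085, -0.4814, 0.1609]
tool_rot: [-0.001, 1.0, -0.0, -0.0]
contact_force: [-0.4, 0.2, -1.2]
gripper_width: 0.637
grasp_force: 63.7
```

Request:
play_rows --pt "0 0 0" --pt "0 0 -0.04" --pt "0 0 -0.04" --pt "0 0 -0.025" --pt "0 0 -0.015" --pt "0 0 -0.011" --pt "0 0 -0.006" --pt "0 0 0" --turn '[0, 0, 0, 0, 0, 0, 0, 0]'

```text
time: 50.5
tool_pos: [0.4089, -0.4826, 0.0252]
tool_rot: [0.0, 1.0, -0.0, 0.0]
contact_force: [-0.6, 1.0, -0.4]
gripper_width: 0.632
grasp_force: 63.7
```

Request:
play_rows --pt "0 0 -0.002" --pt "0 0 -0.0012" --pt "0 0 0" --turn '[0, 0, 0]'

```text
time: 50.88
tool_pos: [0.4087, -0.4825, 0.0219]
tool_rot: [0.0, 1.0, -0.0, 0.0]
contact_force: [0.3, 0.1, -1.5]
gripper_width: 0.64
grasp_force: 63.7
```

Request:
play_rows --pt "0 0 0" --pt "0 0 0" --pt "0 0 0" --pt "0 0 0" --pt "0 0 0.02" --pt "0 0 0.03" --pt "0 0 0.05" --pt "0 0 0.06" --turn '[0, 0, 0, 0, 0, 0, 0, 0]' --hand 0.066

```text
time: 51.88
tool_pos: [0.4083, -0.4818, 0.1836]
tool_rot: [-0.0, 1.0, -0.0, -0.0]
contact_force: [0.6, 0.3, 1.0]
gripper_width: 0.774
grasp_force: 0.0
```

Request:
play_rows --pt "0 0.06 0" --pt "0 0.06 0" --pt "0 0.06 0" --pt "0 0.06 0" --pt "0 0.06 0" --pt "0 0.06 0" --pt "0 0.06 0" --pt "0 0.06 0" --turn '[0, 0, 0, 0, 0, 0, 0, 0]'

```text
time: 52.88
tool_pos: [0.4088, -0.0007, 0.1836]
tool_rot: [0.0, 1.0, -0.0, 0.002]
contact_force: [0.3, -0.0, -0.3]
gripper_width: 0.774
grasp_force: 0.0
```

```bash
python3 - <<'E'
from h import *
F=np.mean([grab_frame("top").astype(np.float32) for _ in range(4)],0).astype(np.uint8)
a=F[215:320,398:530];cv2.imwrite("pics/lc2.png",cv2.resize(a,None,fx=5.7,fy=5.7,interpolation=cv2.INTER_CUBIC)[:,:,::-1])
m=masks("lid");print("lid",fit(m,LID,[.519,-.253,-.09],(.01,.01,.04)))
print(state()["tool_pos"])
E
```

```text
lid side [(0.95, [236.0, 235.0], 3101)]
lid top [(0.66, [421.0, 252.0], 3332)]
lid (array([ 0.51792174, -0.25224668, -0.10983593]), np.float64(0.16365045309066772))
[ 0.40887845 -0.00370532  0.1820899 ]
```

View pics/lc2.png

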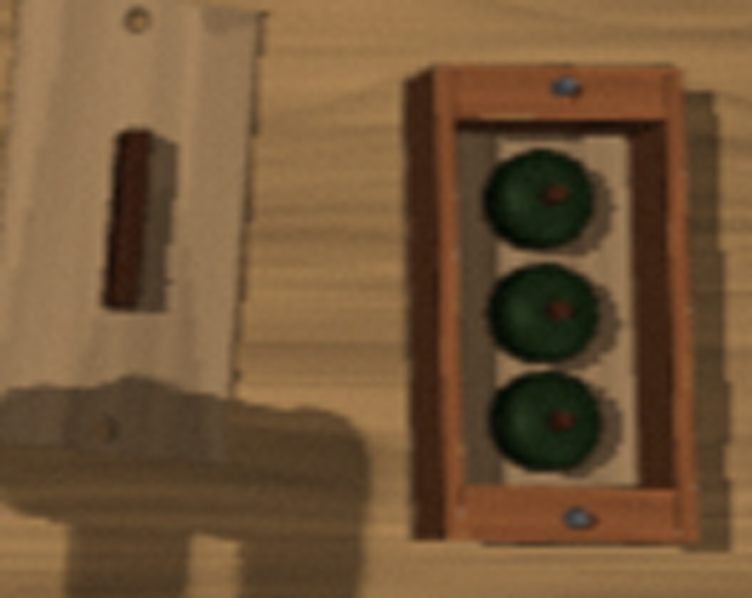

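Request:
play_rows --pt "0.02 -0.05 0" --pt "0.03 -0.05 0" --pt "0.03 -0.05 0" --pt "0.03 -0.05 0" --pt "0 -0.049 0" --pt "0 0 -0.03" --pt "0 0 -0.04" --pt "0 0 0" --turn '[-2.5, -2.6, 0, 0, 0, 0, 0, 0]' --hand 0.05

```text
time: 54.28
tool_pos: [0.5154, -0.2515, 0.1075]
tool_rot: [-0.002, 0.999, -0.046, -0.004]
contact_force: [-1.3, -0.1, 0.7]
gripper_width: 0.589
grasp_force: 0.0
```

Request:
play_rows --pt "0 0 -0.03" --pt "0 0 -0.03" --pt "0 0 -0.02" --pt "0 0 -0.012" --pt "0 0 0" --pt "0 0 0" --turn '[0, 0, 0, 0, 0, 0]'

```text
time: 55.02
tool_pos: [0.5195, -0.252, 0.0209]
tool_rot: [0.001, 0.999, -0.045, 0.001]
contact_force: [0.4, -0.3, -0.7]
gripper_width: 0.58
grasp_force: 0.0
```

Request:
play_rows --pt "0 0 -0.005" --pt "0 0 0" --turn '[0, 0]'

```text
time: 55.28
tool_pos: [0.5187, -0.2513, 0.0147]
tool_rot: [-0.0, 0.999, -0.045, -0.0]
contact_force: [-0.0, 0.2, 0.2]
gripper_width: 0.584
grasp_force: 0.0
```

Request:
play_rows --pt "0 0 0" --pt "0 0 0" --pt "0 0 0" --pt "0 0 0" --pt "0 0 0" --pt "0 0 0" --turn '[0, 0, 0, 0, 0, 0]' --hand 0.01

```text
time: 56.02
tool_pos: [0.519, -0.2517, 0.0151]
tool_rot: [0.0, 0.999, -0.045, 0.0]
contact_force: [0.2, -1.6, 3.1]
gripper_width: 0.172
grasp_force: 59.5
```

Request:
play_rows --pt "0 0 0.02" --pt "0 0 0.04" --pt "0 0 0.05" --pt "0 0 0.02" --pt "-0.01 -0.04 0" --pt "-0.01 -0.06 0" --pt "-0.015 -0.06 0" --pt "-0.013 -0.05 0" --turn '[0, 0, 0, 0, 1.5, 1.5, 1.5, 0]'

```text
time: 57.02
tool_pos: [0.4693, -0.4625, 0.1429]
tool_rot: [-0.001, 1.0, -0.006, -0.001]
contact_force: [0.0, 1.0, -3.2]
gripper_width: 0.178
grasp_force: 59.3
```

Request:
play_rows --pt "0 -0.017 0" --pt "0 0 0" --pt "0 0 0" --pt "0 0 0" --turn '[0, 0, 0, 0]'

```text
time: 57.52
tool_pos: [0.4712, -0.4768, 0.1444]
tool_rot: [-0.0, 1.0, -0.004, -0.0]
contact_force: [-0.3, 0.0, -4.4]
gripper_width: 0.172
grasp_force: 59.5
```

```bash
python3 - <<'E'
from h import *
F=np.mean([grab_frame("top").astype(np.float32) for _ in range(4)],0).astype(np.uint8)
G=np.mean([grab_frame("side").astype(np.float32) for _ in range(4)],0).astype(np.uint8)
a=cv2.resize(F[215:320,450:530],None,fx=5,fy=5,interpolation=cv2.INTER_CUBIC)
b=cv2.resize(G[145:250,110:230],None,fx=3.3,fy=5,interpolation=cv2.INTER_CUBIC)
cv2.imwrite("pics/lid3.png",np.hstack([a,b])[:,:,::-1])
s=state();print(s["tool_pos"],s["tool_rot"],s["contact_force"],s["gripper_width"])
E
```

```text
[ 0.47077238 -0.47828746  0.14479303] [ 5.15037414e-05  9.99986087e-01 -5.27474864e-03  3.11509036e-05] [-0.1189857   0.45729617 -4.67834346] 0.17585492051298096
```

View pics/lid3.png

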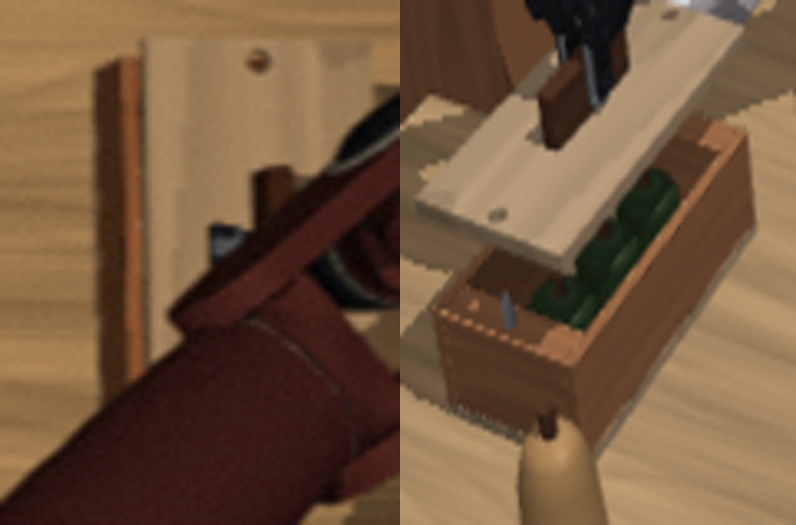

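```bash
python3 - <<'E'
from h import *
h1=ray("top",(501.2,226.6),.1395);a=ray("side",(139.4,187.5),.1395);b=ray("side",(191.9,147.5),.1395)
print("hole top-cam",h1,"side",a,b,(a+b)/2,np.hypot(*(a-b)),np.arctan2(*(a-b)[::-1]))
print("pin side",ray("side",(141.5,203),.09))
z=np.load("f.npz")["side"]
E
```

```text
hole top-cam [ 0.58927797 -0.47753087] side [ 0.58760221 -0.47980752] [ 0.35270399 -0.47507489] [ 0.4701531  -0.47744121] 0.2349458927546229 -0.02014483357679938
pin side [ 0.58708036 -0.48637171]
```

Request:
play_rows --pt "-0.001 -0.005 0" --pt "0 0 -0.02" --pt "0 0 -0.014" --pt "0 0 0" --pt "0 0 0" --turn '[0, 0, 0, 0, 0]'

```text
time: 58.55
tool_pos: [0.4697, -0.4833, 0.1104]
tool_rot: [-0.0, 1.0, -0.005, -0.0]
contact_force: [-0.4, -0.6, -3.5]
gripper_width: 0.178
grasp_force: 59.4
```

Request:
play_rows --pt "0 0 -0.004" --pt "0 0 -0.004" --pt "0 0 -0.002" --pt "0 0 0" --pt "0 0 0" --turn '[0, 0, 0, 0, 0]'

```text
time: 59.18
tool_pos: [0.4697, -0.4835, 0.1008]
tool_rot: [0.0, 1.0, -0.005, 0.0]
contact_force: [-0.4, 0.4, -3.8]
gripper_width: 0.177
grasp_force: 59.4
```

Request:
play_rows --pt "0 0 -0.002" --pt "0 0 -0.002" --pt "0 0 -0.002" --pt "0 0 0" --pt "0 0 0" --turn '[0, 0, 0, 0, 0]'

```text
time: 59.8
tool_pos: [0.4697, -0.4835, 0.0947]
tool_rot: [0.0, 1.0, -0.005, 0.0]
contact_force: [0.3, -0.0, -3.7]
gripper_width: 0.175
grasp_force: 59.4
```

Request:
play_rows --pt "0 0 -0.002" --pt "0 0 -0.002" --pt "0 0 -0.002" --pt "0 0 -0.002" --pt "0 0 0" --pt "0 0 0" --turn '[0, 0, 0, 0, 0, 0]'

```text
time: 60.55
tool_pos: [0.4697, -0.4835, 0.0867]
tool_rot: [0.0, 1.0, -0.005, 0.0]
contact_force: [-0.2, 0.0, -4.4]
gripper_width: 0.18
grasp_force: 59.4
```

Request:
play_rows --pt "0 0 -0.001" --pt "0 0 -0.001" --pt "0 0 0" --pt "0 0 0" --turn '[0, 0, 0, 0]'

```text
time: 61.05
tool_pos: [0.4698, -0.4835, 0.0851]
tool_rot: [0.0, 1.0, -0.005, 0.0]
contact_force: [-1.1, 0.2, -0.3]
gripper_width: 0.176
grasp_force: 60.0
```

Request:
play_rows --pt "0 0 0" --pt "0 0 0" --pt "0 0 0" --pt "0 0 0" --pt "0 0 0.02" --pt "0 0 0.04" --pt "0 0 0.05" --pt "0 0 0.04" --turn '[0, 0, 0, 0, 0, 0, 0, 0]' --hand 0.045

```text
time: 62.05
tool_pos: [0.4701, -0.4839, 0.2391]
tool_rot: [0.002, 1.0, -0.005, 0.001]
contact_force: [0.6, -0.1, -0.7]
gripper_width: 0.525
grasp_force: 0.0
```

Request:
play_rows --pt "0 0.05 0" --pt "0 0.06 0" --pt "0 0.06 0" --pt "0 0.06 0" --pt "0 0.0 0" --pt "0 0 0" --turn '[0, 0, 0, 0, 0, 0]'

```text
time: 62.8
tool_pos: [0.4701, -0.2537, 0.2362]
tool_rot: [0.001, 1.0, -0.005, 0.001]
contact_force: [0.4, 1.6, 0.4]
gripper_width: 0.53
grasp_force: 0.0
```

```bash
python3 - <<'E'
from h import *
f=grab_frame("side");cv2.imwrite("pics/end.png",f[:,:,::-1])
m=masks("lid",("side",));
print("lid z70",fit(m,[b+[0,0,.07] for b in LID],[.471,-.482,-.01],(.01,.01,.03)))
E
```

```text
lid side none
lid z70 (array([ 0.471, -0.482, -0.01 ]), np.float64(0.0))
```

View pics/end.png

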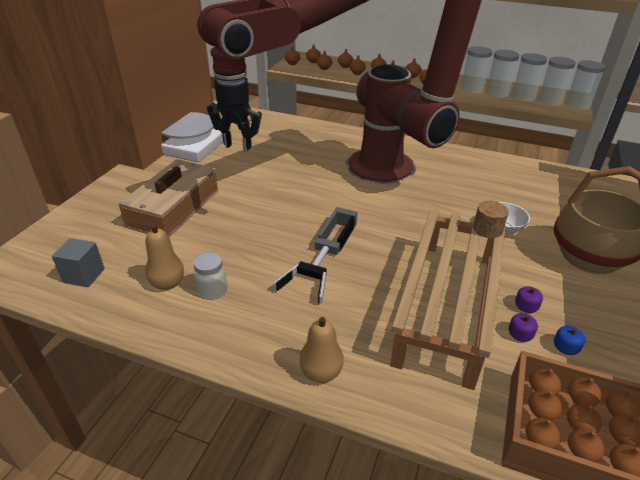

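The board lies flush on the crate (170,200) with its pin showing through. The reacher lies flat with its jaws open (320,255), and the jar (210,276) is back at its starting pixels. I'm handing in the job.

```bash
python3 -c "
from plant import *
print(job_done())"
```

```text
the job is handed in; nothing more can be done
None
```

All three squashes were drawn out with the reacher and stand upright in the crate, the cover board is flush over the pins, and the reacher lies flat with its trigger released; however, the reacher's handle pushed the jar about 26 mm aside, so I lifted it with the gripper and set it back, and its images match the start position to within a pixel.

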